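Calibrate the workshop balance with the 500 g weight

ROBOT

A 6-joint arm with a two-finger parallel gripper is mounted at the origin on the work surface. World frame = base frame: x ahead of the robot, y to its left, z up, the work surface at z = 0. Lengths are in mm, angles in rad, forces in N, time in s.
With the tool pointing down it reaches from about 325 to 850 mm from the base axis. Payload 15.5 kg.
Tool frame: the origin (TCP) lies at the very end of the fingers, on their centre line; the grasp point (between the pads) lies 19 mm behind it (env.tcp_to_grasp is the distance from the TCP to the grasp point, in mm); z points along the fingers, y is the line along which they close (so a half turn about z gives the same grasp; the last joint's range is limited). The gripper opens to 91 mm and grips with 3 to 60 N. Pads are 32 mm wide; open, the fingers measure 118 mm over their backs; the gripper's body (76 mm by 178 mm) begins 60 mm behind the grasp point.
Start: joints at [-1.3, 0.494, 1.345, -0, 1.302, -0.096], TCP at [224.145, -583.426, 213.915] pointing down, gripper open.
Joint ranges: [-2.91, 2.91], [-0.82, 2.16], [0.22, 2.67], [-1.22, 4.37], [0.12, 2.79], [-3.08, 3.08]. Speed limits (rad/s): [1.89, 1.89, 2.57, 3.01, 3.01, 3.01].

INTERFACE

Orientations are given as a unit quaternion [w, x, y, z].
In Python, from station import env gives the robot as it stands. The module is installed in compiled form; this text tells all that it offers.
- The arm moves only by the shell command python3 -m pendant 'ROWS'. ROWS is JSON, a list of rows, each a list of 3 entries, a list of its own where there are three numbers: the shift along the tool's x, y, z in units of 30 mm (1.0 is 30 mm), then the turn about the tool's z in units of 10 degrees (1.0 is 10 degrees), then the opening in per cent of the stroke, from 0 (shut) to 100 (fully open). A call has exactly 8 rows; each row shifts and turns the commanded pose from where the row before left it, along the tool's axes as they then stand; what a row does not reach is not made up. A row lasts 1/8 s, in which the tool goes at most 62.5 mm and 10.7 degrees, less where a joint would pass 70% of its speed; a pose out of reach is approached as far as the arm can. A call is refused whole if a number of a shift passes 1 or a number of a turn 1, either way. A call with a gripper value outside its range is refused whole. The fingers move at their own pace and stop on an object; the grip force is fixed at half the most. Time passes only in rows, so rows that do not move let the fingers close, or fill a call up. It gives the time, the measured TCP pose, the force, the opening and the grip force at its end, in the units of the state.
- env.get_state(): the state, without advancing time (a new reading comes with each control period).
- env.capture(name): name is "scene" or "top"; returns the picture (384x512x3 uint8, red, green, blue); there is no depth.
- env.camera_params(name): a dict with "camera_matrix" (3x3 intrinsics, pixels), "rvec" (rotation vector, rad) and "tvec" (3), from world to camera coordinates, as OpenCV has them. Camera axes: x right, y down, z forward; pixel columns grow to the right and rows downward; lengths in mm; the calibration is good to about 2 mm. A picture is of the moment at which its call begins. camera_params takes no time and is no camera call.
- env.close_job(): hands the job in; it is judged then, once.
The state is a dict: "clock": time; "qpos": joint angles; "joint_vel": joint speeds; "tau": joint torques, N m; "tcp_pos": TCP position; "orientation": TCP orientation; "ft_force": force on the tool from outside, world axes, zero at the start; "torque": the same for the moment, N m; "grip_width": opening from 0.0 (shut) to 1.0 (fully open); "grasp_force": force on a finger pad.
Only numpy, scipy, OpenCV 4.12 (cv2) and the standard library are available. Lean on these libraries where they do the work, as an engineer would, in place of code of your own. Each camera call takes 0.05 s, during which the arm holds its last target. There are 200 camera calls.

TASK

Calibrate the balance: with its glass shield still closed press the green calibration key fully down and let it spring back, then lift the shield's lid off by its knob and lay it down, knob up, on the middle of the cork mat. Draw the 500 g weight straight up out of its case by its knob, stand it gently on the middle of the weighing pan, and put the lid back fully home on the shield. Treat the glass and the pan gently, and leave the red power key, the other weights and everything else on the bench as they are.

Things in the scene. Friction and masses are not known exactly. Their poses are not given: they have to be found in the camera images.
- balance: White precision balance, 280 x 205 mm, fixed on the table, its keys on the robot's side; housing 62 mm high at the keys, 82 mm under the shield. Origin at the centre of its underside; -x points to the keys' end, +y to its left as seen from the robot. The shield's and pan's axis is 35 mm from the origin along +x. Balance, weight case and cork mat change places from start to start.
- shield_rim (a point): Centre of the open top rim of the balance's round glass draught shield, a glass tube 160 mm outside, 152 mm inside, 100 mm tall, its rim 182 mm above the table; axes as the balance's, z up.
- shield: That glass shield, fixed to the balance; origin at the foot of its axis, 100 mm below its rim.
- lid_center (a point): Centre of the shield's loose lid (about 250 g), 20.5 mm above its underside. From below: lip 146 mm across, 6 mm deep, entering the shield with 3 mm slack all round; glass disc 164 mm across, 5 mm thick; stem 14 mm across, 10 mm tall; black knob 28 mm across, 20 mm tall, the only thing to grip. 41 mm high in all. Fully home, the disc lies on the rim and this point is 14.5 mm above point shield_rim.
- lid: The shield's lid; origin at the centre of its underside (of the lip).
- cal_key (a joint): Green calibration key on the balance, 26 x 24 mm: 0 up, 0.005 m fully down; springs back. 1.4 N starts it, about 5 N bottoms it.
- cal_key_top (a point): Middle of the green key's top face: 70 mm above the table, 8 mm proud of the keypad, 140 mm in front of the shield's axis and 70 mm to the left as seen from the robot. The shield and lid stand behind it up to 217 mm high.
- power_key (a joint): Red power key, the same size and height as the green one but 70 mm to the right of the shield's axis as seen from the robot: 0 up, 0.005 m down.
- pan_top (a point): Centre of the top of the round steel weighing pan, 110 mm across, 94 mm above the table, inside the shield (88 mm below its rim). The pan gives about 1 mm under 5 N on its spring, 4 mm at most.
- pan: The weighing pan; origin on the shield's axis, 12 mm below the pan's top.
- weight500_center (a point): Centre (37 mm above its foot) of the 500 g steel weight, the biggest. From its foot: body 40 mm across up to 38 mm, cone, neck 16 mm across from 47 to 53 mm, knob 24 mm across from 56 to 74 mm (its top). It stands upright in a pocket 38 mm deep with 0.75 mm slack all round: only cone, neck and knob stand out of the wood.
- weight500: The 500 g weight; origin at the centre of its foot.
- case: Hardwood weight case fixed on the table, 92 x 236 mm, top face 52 mm above the table, pocket floor of the 500 g weight at 14 mm; origin at the centre of its underside. The weights stand in a row along its y axis: 500 g at +70 mm, 200 g at +5, 100 g at -45. Its cover is folded back on the +x side, its top edge 127 mm above the table, 99 mm from the row.
- weight200: 200 g knob weight in the case: 30 mm across, its 18 mm knob reaching 82 mm above the table; origin at its foot.
- weight100: 100 g knob weight in the case: 24 mm across, its 14 mm knob reaching 77 mm above the table; origin at its foot.
- mat_top (a point): Centre of the top of the cork mat, 210 x 210 mm, 6 mm thick, fixed on the table.
- mat: The cork mat; origin at the centre of its underside, sides along its x and y axes.
- tub: Bystander: squat white plastic tub, 76 mm across, 45 mm high, near the weight case; origin at the centre of its underside.
- bottle: Bystander: white squeeze bottle with red cap, 58 mm across, 170 mm high, on the robot's side of the cork mat; origin at the centre of its underside.
- basket: Bystander: teal plastic bead basket, 85 x 130 x 45 mm, beyond the cork mat; origin at the centre of its underside.
- cuff: Bystander: open brass cuff bracelet standing on edge, 64 mm across, 50 mm high, near the weight case; origin at the centre of its underside.
- pencup: Bystander: white pot with pens, 70 mm across, about 145 mm high in all, towards the far side of the table; origin at the centre of its underside.
- phone: Bystander: black cordless handset lying flat, 150 x 48 x 24 mm, towards the far side of the table; origin at the centre of its underside.
Things that resemble listed ones, but are neither listed nor needed, are in the scene too. Of the things that look like the lid, the largest one is meant.

How it is judged:
By the outcome, as a careful person would: the job done as asked, in the order asked, and still so for the second after the job is handed in, with the robot touching nothing.
It also fails if it takes over 72 s, if anything falls off the work surface, if the arm or the gripper's body presses on something with over 40 N, if the wrist force passes 120 N, or if a joint passes its speed limit or range.

## Working session

There is one attempt and no reset: what is moved stays moved. The work goes in short steps, Python scripts to look and compute and a shell command to move; the robot and the scene stay as the last step left them, time stands still between calls to the robot, and variables do not carry over. Pictures are saved under pics/ and viewed, at most 13 in all, crops included, and the job is handed in when it is done.

```bash
mkdir -p pics; cat > h.py <<'E'
import numpy as np,cv2
from station import env
def cam(n):
    p=env.camera_params(n);K=np.array(p["camera_matrix"],float);R=cv2.Rodrigues(np.array(p["rvec"],float))[0];t=np.array(p["tvec"],float).reshape(3)
    return K,R,t
def ray(n,u,v,z):
    K,R,t=cam(n);d=R.T@np.linalg.inv(K)@np.array([u,v,1.]);c=-R.T@t
    return (c+d*(z-c[2])/d[2]).round(1)
def proj(n,P):
    K,R,t=cam(n);q=K@(R@np.array(P,float)+t);return (q[:2]/q[2]).round(1)
def snap(n,f):
    im=env.capture(n);cv2.imwrite('pics/'+f+'_raw.png',im[:,:,::-1]);cv2.imwrite('pics/'+f+'.png',cv2.resize(im,(768,576),interpolation=cv2.INTER_CUBIC)[:,:,::-1]);return im
E
python3 - <<'E'
from h import *
snap('top','t0');snap('scene','s0')
for n in('top','scene'):
    K,R,t=cam(n);print(n,K.round(1).tolist(),(-R.T@t).round(1),R.round(2).tolist())
print(env.get_state())
E
```

```text
top [[439.8, 0.0, 248.7], [0.0, 439.8, 189.9], [0.0, 0.0, 1.0]] [ 430.9    9.6 1245.2] [[0.02, -1.0, -0.0], [-1.0, -0.02, -0.09], [0.09, 0.0, -1.0]]
scene [[389.8, 0.0, 247.9], [0.0, 389.8, 195.0], [0.0, 0.0, 1.0]] [1240.2 -287.7  755.1] [[0.35, 0.94, 0.02], [0.6, -0.2, -0.77], [-0.72, 0.28, -0.64]]
{'clock': 0.1, 'qpos': array([-1.29951547e+00,  4.94096605e-01,  1.34606246e+00,  2.16977943e-05,
        1.30250528e+00, -9.55065485e-02]), 'joint_vel': array([-0.000651  , -0.0017755 , -0.00322347, -0.00136244,  0.00034182,
       -0.0008255 ]), 'tau': array([ 1.14746497e-03, -8.80241704e+01, -3.82548451e+01,  7.06599886e-02,
        4.81536426e-02, -3.02220883e-05]), 'tcp_pos': array([ 224.0511734 , -583.09669398,  213.41536466]), 'orientation': array([-5.34698170e-04,  9.83230839e-01,  1.82364552e-01, -3.66147069e-05]), 'ft_force': array([-1.07496892,  0.76474461, -0.94105322]), 'torque': array([-0.01172702, -0.00808368, -0.00752643]), 'grasp_force': 0.0, 'grip_width': 1.0013279320278987}
```

View pics/t0.png

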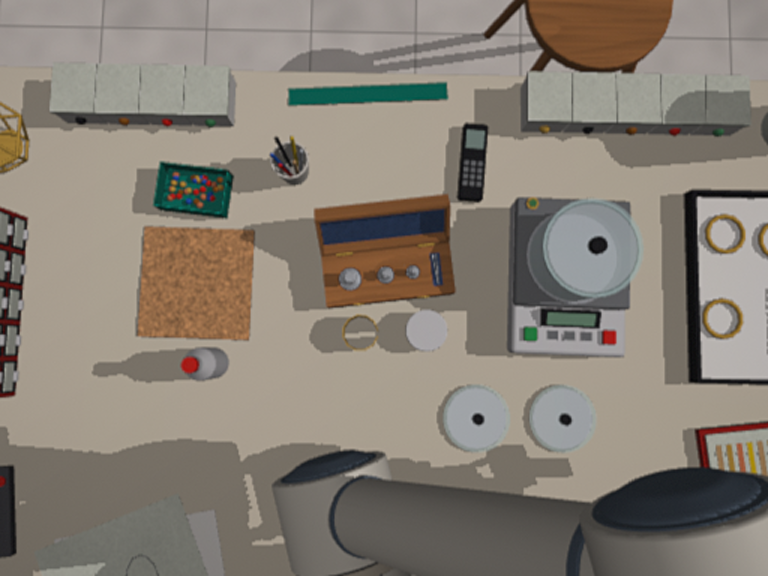

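View pics/s0.png

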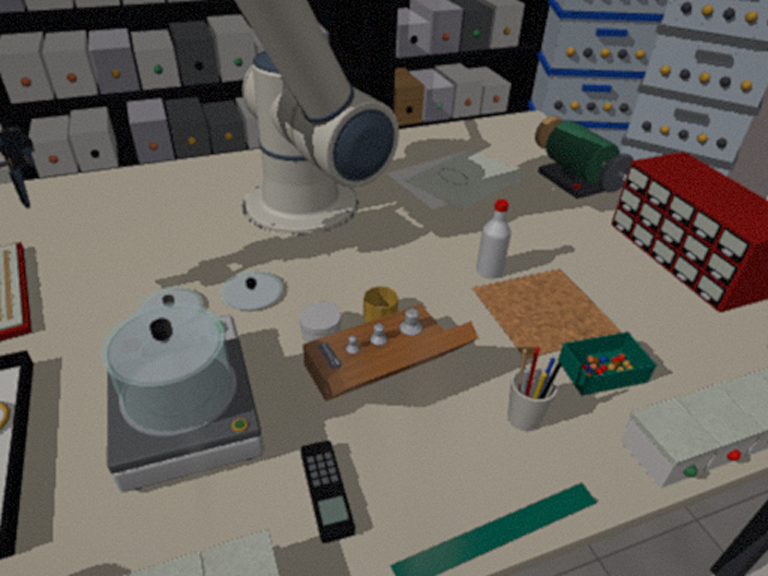

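The top view (768x576) shows the balance on the right: green key at (530,334), red key at (609,337), lid knob at (598,245). The case is in the middle with the 500 g weight at (349,279), and the mat is on the left at (195,283). Two smaller decoy lids lie at (475,418) and (561,418).

```bash
cat > m.py <<'E'
from h import *
def blob(im,mask,box):
    x0,y0,x1,y1=[int(b/1.5) for b in box]
    m=np.zeros(mask.shape,np.uint8);m[y0:y1,x0:x1]=mask[y0:y1,x0:x1]
    n,l,s,c=cv2.connectedComponentsWithStats(m)
    i=1+np.argmax(s[1:,4]);return c[i],s[i],(l==i).astype(np.uint8)
def tri(a,b):
    A=[]
    for n,p in(('top',a),('scene',b)):
        K,R,t=cam(n);P=K@np.c_[R,t];A.append(P)
    X=cv2.triangulatePoints(A[0],A[1],np.array(a,float).reshape(2,1),np.array(b,float).reshape(2,1));return (X[:3]/X[3]).ravel().round(1)
E
python3 - <<'E'
from m import *
T=cv2.imread('pics/t0_raw.png')[:,:,::-1].astype(int);S=cv2.imread('pics/s0_raw.png')[:,:,::-1].astype(int)
def ms(I):
    r,g,b=I[...,0],I[...,1],I[...,2]
    return dict(green=((g>r+50)&(g>b+25)).astype(np.uint8),red=((r>g+80)&(r>b+80)).astype(np.uint8),black=(I.max(2)<60).astype(np.uint8),cork=((r>b+45)&(r>120)).astype(np.uint8))
mt,mS=ms(T),ms(S)
g=blob(T,mt['green'],(515,320,545,350));r=blob(T,mt['red'],(595,325,625,350))
G=ray('top',*g[0],70);Rr=ray('top',*r[0],70);print('green',g[0],g[1],G,'red',r[1],Rr)
k=blob(T,mt['black'],(580,225,615,265));ks=blob(S,mS['black'],(145,310,178,345))
print('knob',k[0],k[1],ray('top',*k[0],207),ks[0],ks[1],ray('scene',*ks[0],207),tri(k[0],ks[0]))
d=Rr-G;yaw=np.arctan2(d[0],-d[1]);print('bal yaw',np.degrees(yaw),np.linalg.norm(d))
mid=(G+Rr)/2;print('shield axis from keys',mid[:2]+140*np.array([np.cos(yaw),np.sin(yaw)]))
c=blob(T,mt['cork'],(130,220,260,345));print('mat',c[0],c[1]);
rc=cv2.minAreaRect(cv2.findContours(c[2],0,2)[0][0]);print(rc)
q=[ray('top',*p,6)[:2] for p in cv2.boxPoints(rc)];print(np.mean(q,0),[x.tolist() for x in q])
# weights crops
def crop(f,x0,y0,x1,y1,k):
    I=cv2.imread(f'pics/{f}_raw.png')[y0:y1,x0:x1];return cv2.resize(I,None,fx=k,fy=k,interpolation=cv2.INTER_NEAREST)
a=crop('t0',210,165,310,205,7);b=crop('s0',215,195,315,235,7);cv2.imwrite('pics/c0.png',np.vstack([a,b]))
E
```

```text
green [353.46153846 222.43076923] [350 218   8   9  65] [ 460.5 -267.9   70. ] red [402 221   9   8  72] [ 457.6 -407.7   70. ]
knob [398.2038835  163.12621359] [393 158  12  11 103] [ 600.1 -342.7  207. ] [107.05454545 219.2969697 ] [100 212  15  15 165] [ 602.1 -344.8  207. ] [ 600.3 -344.1  205. ]
bal yaw -1.1883686238365956 139.83007544873888
shield axis from keys [ 599.019888   -340.70352414]
mat [130.06321516 188.76139561] [  92  151   77   76 5331]
((130.16067504882812, 188.25967407226562), (74.87224578857422, 73.61872100830078), 1.9414864778518677)
[547.6 348.8] [[444.5, 453.0], [654.0, 456.9], [650.6, 242.9], [441.3, 242.4]]
```

View pics/c0.png

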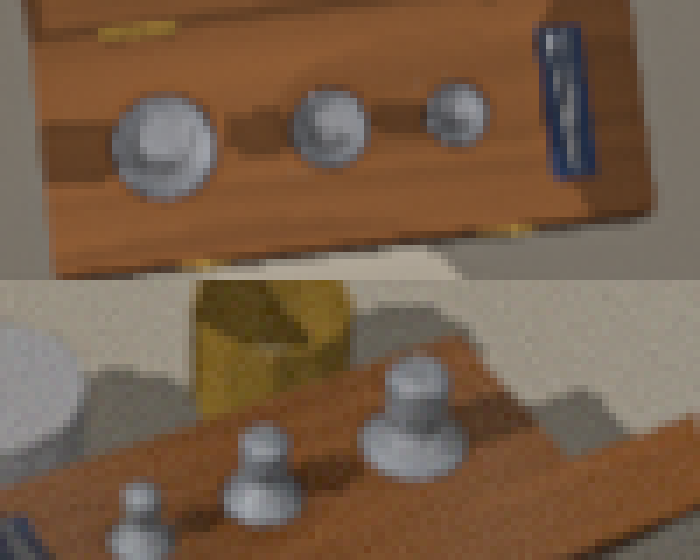

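The crop shows the 500 g body circle at about (164,146)/7 and the knob above it in the scene view. Next I measure the weights precisely and turn the tool.

```bash
python3 - <<'E'
from m import *
T=cv2.imread('pics/t0_raw.png').astype(np.uint8);S=cv2.imread('pics/s0_raw.png')
def silver(I):
    h=cv2.cvtColor(I,cv2.COLOR_BGR2HSV);return ((h[...,1]<75)&(h[...,2]>85)).astype(np.uint8)
W=[]
for bx in((335,265,363,293),(376,265,395,284),(405,263,421,280)):
    b=blob(T,silver(T),bx);c,r=cv2.minEnclosingCircle(cv2.findContours(b[2],0,2)[0][0]);W.append(ray('top',*b[0],56)[:2]);print(b[1],b[0],c,r,ray('top',*b[0],52),ray('top',*c,52))
b=blob(S,silver(S),(395,305,426,337));print('scene',b[0],b[1])
y,x=np.nonzero(b[2]);
for yy in range(y.min(),y.max()+1): print(yy,x[y==yy].min(),x[y==yy].max(),end='; ')
w=ray('top',*blob(T,silver(T),(335,265,363,293))[0],52)
for z in(52,61,70,88):print(z,proj('scene',[w[0],w[1],z]))
print('bottle cap',ray('top',190/1.5,365/1.5,165))
E
python3 -m pendant '[[[0,0,0],1,0],[[0,0,0],1,0],[[0,0,0],0.1,0],[[0.5,-0.5,0],0,0],[[1,-1,0],0,0],[[1,-1,0],0,0],[[1,-1,0],0,0],[[1,-1,0],0,0]]'
```

```text
[226 179  15  15 176] [233.20454545 185.67613636] (233.053955078125, 185.60072326660156) 7.518218517303467 [554.8  55.4  52. ] [555.   55.8  52. ]
[252 178  11  11  94] [257.08510638 182.80851064] (256.875, 182.875) 5.65971565246582 [563.9  -9.6  52. ] [563.7  -9.   52. ]
[271 177   9   9  63] [275.07936508 180.82539683] (275.0, 181.0) 4.472236156463623 [570.3 -58.6  52. ] [569.8 -58.4  52. ]
scene [272.70673077 213.54326923] [265 203  17  21 208]
203 265 276; 204 265 273; 205 265 274; 206 265 277; 207 271 278; 208 270 278; 209 270 278; 210 270 278; 211 270 278; 212 270 275; 213 270 276; 214 268 275; 215 267 274; 216 267 279; 217 266 280; 218 266 280; 219 267 281; 220 267 280; 221 268 280; 222 269 278; 223 272 276; 52 [274.1 216.9]
61 [274.4 214.4]
70 [274.6 211.9]
88 [275.  206.8]
bottle cap [396.8 307.8 165. ]
clock: 1.1
tcp_pos: [360.4, -446.3, 213.9]
orientation: [-0.0, 1.0, 0.002, 0.0]
ft_force: [0.7, -0.4, 0.2]
grip_width: 0.153
grasp_force: 0.0
```

```bash
python3 -m pendant '[[[0.5,-1,0],0,0],[[0.5,-1,0],0,0],[[0.6,-1,0.5],0,0],[[0.6,-1,0.7],0,0],[[0.6,-1,0.8],0,0],[[0.54,-0.94,0.8],0,0],[[0,0,0.8],0,0],[[0,0,0.65],0,0]]'; python3 -c "
from h import *
snap('top','t1');print(env.get_state()['tcp_pos'],env.get_state()['ft_force'])
im=env.capture('scene')
a=cv2.imread('pics/t1_raw.png')[195:255,320:440];b=im[170:260,50:190,::-1]
cv2.imwrite('pics/c1.png',np.vstack([cv2.resize(a,(600,300),interpolation=2),cv2.resize(b,(460,296),interpolation=2)[:, :].copy() if 0 else cv2.resize(b,(600,300))]))"
```

```text
clock: 2.1
tcp_pos: [459.4, -268.4, 85.6]
orientation: [-0.0, 1.0, 0.003, -0.0]
ft_force: [-0.6, -0.3, -0.4]
grip_width: 0.002
grasp_force: 0.0
[ 458.41630804 -268.07035808   83.69204204] [-1.41321262  1.7506428  -2.95589909]
```

View pics/c1.png

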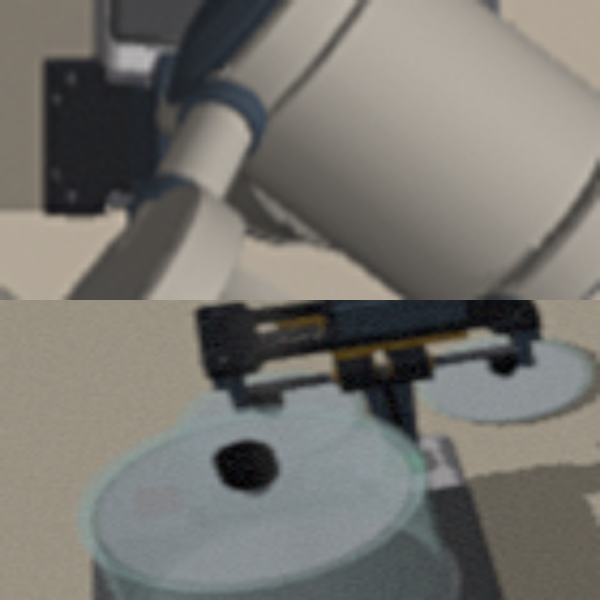

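The arm hides the key in both views, but the gripper body clearly stands in front of the shield. I press in small steps.

```bash
python3 -m pendant '[[[0.06,0,0.2],0,0],[[0,0,0.15],0,0],[[0,0,0.1],0,0],[[0,0,0.08],0,0],[[0,0,0.05],0,0],[[0,0,0.03],0,0],[[0,0,0],0,0],[[0,0,0],0,0]]'
```

```text
clock: 3.2
tcp_pos: [461.1, -270.2, 68.2]
orientation: [0.0, 1.0, 0.0, 0.0]
ft_force: [-1.2, -1.0, 2.2]
grip_width: 0.005
grasp_force: 1.3
```

```bash
python3 -m pendant '[[[0,0,0.06],0,0],[[0,0,0.06],0,0],[[0,0,0.03],0,0],[[0,0,0.02],0,0],[[0,0,0],0,0],[[0,0,0],0,0],[[0,0,0],0,0],[[0,0,0],0,0]]'
```

```text
clock: 4.2
tcp_pos: [461.2, -270.3, 64.6]
orientation: [0.0, 1.0, 0.0, 0.001]
ft_force: [-10.0, 5.0, 40.6]
grip_width: 0.003
grasp_force: 20.7
```

Fully down, with a firm bottoming force. I release and rise clear.

```bash
python3 -m pendant '[[[0,0,-0.2],0,0],[[0,0,-1],0,0],[[0,0,-1],0,0],[[0,0,-1],0,0],[[0,0,-1],0,0],[[0,0,-1],0,60],[[0,0,-1],0,60],[[0.5,0.2,0],0,60]]';python3 -m pendant '[[[1,0.5,0],0,60],[[1,0.5,0],0,60],[[1,0.5,0],0,60],[[1,0.5,0],0,60],[[0.15,0.24,0],0,60],[[0,0,0],0,60],[[0,0,0],0,60],[[0,0,0],0,60]]';python3 -c "
from m import *
from h import *
T=snap('top','t2').astype(int);s=env.get_state();print(s['tcp_pos'],s['ft_force'])
g=blob(T,((T[...,1]>T[...,0]+50)&(T[...,1]>T[...,2]+25)).astype(np.uint8),(515,320,545,350));print(g[0],g[1])
S=snap('scene','s2')
"
```

```text
clock: 5.2
tcp_pos: [476.7, -276.6, 251.0]
orientation: [0.001, 1.0, 0.0, 0.001]
ft_force: [0.8, 1.0, 0.2]
grip_width: 0.302
grasp_force: 0.0
clock: 6.2
tcp_pos: [600.1, -343.0, 249.3]
orientation: [-0.0, 1.0, 0.0, 0.0]
ft_force: [-0.4, -0.1, -0.2]
grip_width: 0.601
grasp_force: 0.0
[ 600.1998141  -343.05680728  249.35804632] [ 0.47744908 -0.71311075 -0.69975043]
[353.46153846 222.43076923] [350 218   8   9  65]
```

View pics/s2.png

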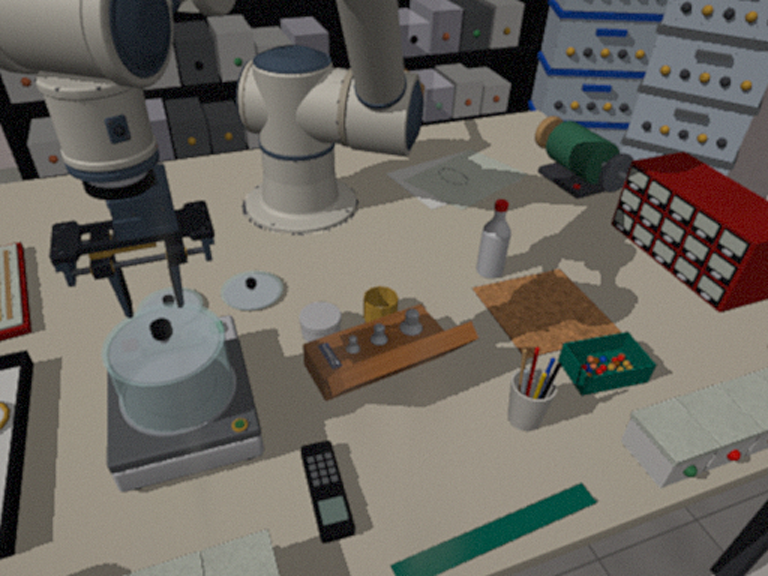

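The key is back up (same blob as before). The fingertips at (125,310) and (180,300) straddle the lid knob at (161,330). I descend and grip.

```bash
python3 -m pendant '[[[0,0,0.6],0,60],[[0,0,0.6],0,60],[[0,0,0.4],0,60],[[0,0,0.2],0,60],[[0,0,0.12],0,60],[[0,0,0],0,60],[[0,0,0],0,45],[[0,0,0],0,38]]';python3 -m pendant '[[[0,0,0],0,25],[[0,0,0],0,25],[[0,0,0],0,15],[[0,0,0],0,15],[[0,0,0],0,0],[[0,0,0],0,0],[[0,0,0],0,0],[[0,0,0],0,0]]'
```

```text
clock: 7.3
tcp_pos: [600.7, -343.4, 191.8]
orientation: [0.0, 1.0, 0.0, 0.0]
ft_force: [0.2, -0.8, 0.5]
grip_width: 0.412
grasp_force: 0.0
clock: 8.3
tcp_pos: [600.6, -343.4, 191.6]
orientation: [0.0, 1.0, 0.0, 0.0]
ft_force: [-0.0, 1.4, 5.5]
grip_width: 0.298
grasp_force: 30.0
```

```bash
python3 -m pendant '[[[0,0,-0.05],0,0],[[0,0,-0.1],0,0],[[0,0,-0.2],0,0],[[0,0,-0.3],0,0],[[0,0,-0.4],0,0],[[0,0,-0.4],0,0],[[0,0,-0.4],0,0],[[0,-0.3,-0.1],0,0]]';python3 -c "
from h import *
print(env.get_state()['ft_force'],env.get_state()['grip_width']);snap('scene','s3')"
python3 -m pendant '[[[0,-0.7,0],0,0],[[-0.08,-1,0],0,0],[[-0.08,-1,0],0,0],[[-0.08,-1,0],0,0],[[-0.08,-1,0],0,0],[[-0.08,-1,0],0,0],[[-0.08,-1,0],0,0],[[-0.08,-1,0],0,0]]'
```

```text
clock: 9.3
tcp_pos: [600.9, -334.7, 251.1]
orientation: [0.0, 1.0, -0.0, 0.001]
ft_force: [-0.2, 0.2, -3.2]
grip_width: 0.299
grasp_force: 30.0
[-0.2437258   0.15022545 -3.19959145] 0.2993091815269357
clock: 10.35
tcp_pos: [582.9, -101.1, 249.5]
orientation: [-0.0, 1.0, 0.0, -0.0]
ft_force: [-0.1, -1.3, -3.5]
grip_width: 0.301
grasp_force: 30.0
```

View pics/s3.png

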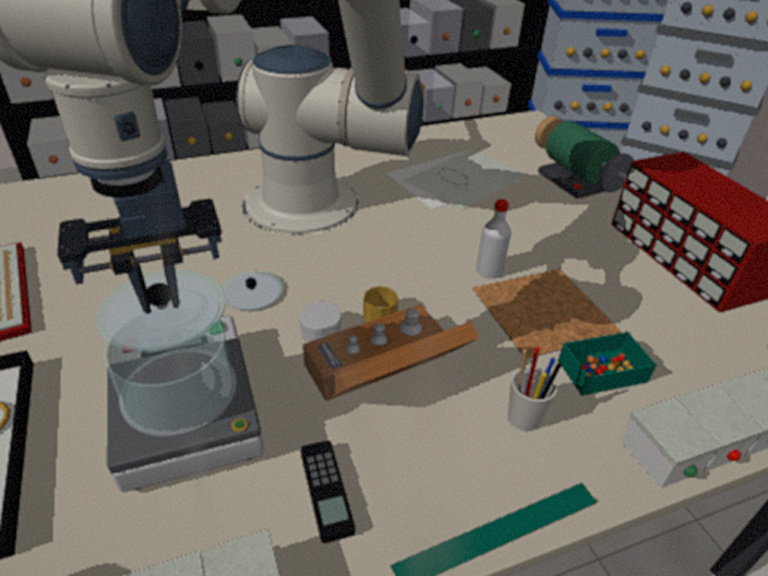

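The lid is off and level, held by its knob at (159,294), and the shield is open. I carry it on to the mat.

```bash
python3 -m pendant '[[[-0.1,-1,0],0,0],[[-0.1,-1,0],0,0],[[-0.1,-1,0],0,0],[[-0.1,-1,0],0,0],[[-0.1,-1,0],0,0],[[-0.1,-1,0],0,0],[[-0.1,-1,0],0,0],[[-0.1,-1,0],0,0]]';python3 -m pendant '[[[-0.1,-1,0],0,0],[[-0.1,-1,0],0,0],[[-0.1,-1,0],0,0],[[-0.08,-1,0.2],0,0],[[0,-1,0.5],0,0],[[0,-1,0.8],0,0],[[0,-0.7,1],0,0],[[0,-0.3,1],0,0]]'
```

```text
clock: 11.35
tcp_pos: [558.4, 138.5, 249.5]
orientation: [-0.0, 1.0, 0.0, -0.0]
ft_force: [0.6, 0.4, -3.5]
grip_width: 0.299
grasp_force: 30.0
clock: 12.35
tcp_pos: [546.7, 348.4, 143.6]
orientation: [-0.0, 1.0, 0.001, -0.0]
ft_force: [0.2, 0.5, -3.5]
grip_width: 0.301
grasp_force: 30.0
```

```bash
python3 -m pendant '[[[0.03,0,0.8],0,0],[[0,0,0.8],0,0],[[0,0,0.7],0,0],[[0,0,0.6],0,0],[[0,0,0.4],0,0],[[0,0,0.3],0,0],[[0,0,0.2],0,0],[[0,0,0.1],0,0]]';python3 -m pendant '[[[0,0,0.05],0,0],[[0,0,0.04],0,0],[[0,0,0.03],0,0],[[0,0,0.02],0,0],[[0,0,0.02],0,0],[[0,0,0],0,0],[[0,0,0],0,0],[[0,0,0],0,0]]'
```

```text
clock: 13.35
tcp_pos: [549.2, 346.7, 27.9]
orientation: [-0.0, 1.0, 0.0, 0.0]
ft_force: [-0.9, -0.6, -2.1]
grip_width: 0.297
grasp_force: 30.0
clock: 14.35
tcp_pos: [549.1, 346.7, 23.1]
orientation: [-0.0, 1.0, 0.0, 0.0]
ft_force: [-0.2, 1.1, -2.9]
grip_width: 0.296
grasp_force: 30.0
```

```bash
python3 -m pendant '[[[-0.04,-0.06,0],0,0],[[0,0,0.03],0,0],[[0,0,0.02],0,0],[[0,0,0.01],0,0],[[0,0,0],0,0],[[0,0,0],0,0],[[0,0,0],0,0],[[0,0,0],0,0]]'
```

```text
clock: 15.35
tcp_pos: [547.8, 348.5, 21.6]
orientation: [-0.0, 1.0, 0.0, -0.0]
ft_force: [-2.9, -1.0, 5.5]
grip_width: 0.297
grasp_force: 30.0
```

Contact made. I release and rise.

```bash
python3 -m pendant '[[[0,0,0],0,35],[[0,0,0],0,50],[[0,0,0],0,60],[[0,0,0],0,60],[[0,0,-0.3],0,60],[[0,0,-0.7],0,60],[[0,0,-1],0,60],[[0,0,-1],0,60]]';python3 -m pendant '[[[0,0,-1],0,60],[[0,0,-1],0,60],[[0,0.5,-1],0,60],[[0,1,-0.5],0,60],[[0,1,0],0,60],[[0,1,0],0,60],[[0,1,0],0,60],[[0,1,0],0,60]]'
```

```text
clock: 16.35
tcp_pos: [547.9, 348.5, 112.8]
orientation: [-0.0, 1.0, 0.0, 0.0]
ft_force: [0.1, 0.2, 0.5]
grip_width: 0.603
grasp_force: 0.0
clock: 17.35
tcp_pos: [547.9, 182.5, 217.0]
orientation: [-0.0, 1.0, 0.0, 0.0]
ft_force: [0.2, -0.0, 0.1]
grip_width: 0.599
grasp_force: 0.0
```

```bash
python3 -m pendant '[[[0.06,1,0.2],0,50],[[0.06,1,0.3],0,50],[[0.06,1,0.5],0,50],[[0.05,0.8,0.8],0,50],[[0,0.43,0.8],0,50],[[0,0,0.7],0,50],[[0,0,0.5],0,50],[[0,0,0],0,50]]';python3 -c "
from m import *
S=snap('scene','s4');T=snap('top','t4');print(env.get_state()['tcp_pos'])
a=cv2.resize(S[120:250,200:450,::-1],(750,390),interpolation=2);b=cv2.resize(T[140:240,80:170,::-1],(180,200));b=cv2.copyMakeBorder(b,0,0,0,570,0)
cv2.imwrite('pics/c4.png',np.vstack([a,b]))
k=blob(T,(T.max(2)<60).astype(np.uint8),(175,260,215,305));print(k[0],k[1],ray('top',*k[0],37))
"
```

```text
clock: 18.35
tcp_pos: [554.4, 56.7, 101.9]
orientation: [0.0, 1.0, 0.0, -0.001]
ft_force: [-0.5, 0.1, 0.8]
grip_width: 0.498
grasp_force: 0.0
[555.20717144  56.76520206 102.96903329]
[126.69444444 186.90277778] [122 183  10   9  72] [547.5 350.   37. ]
```

View pics/c4.png

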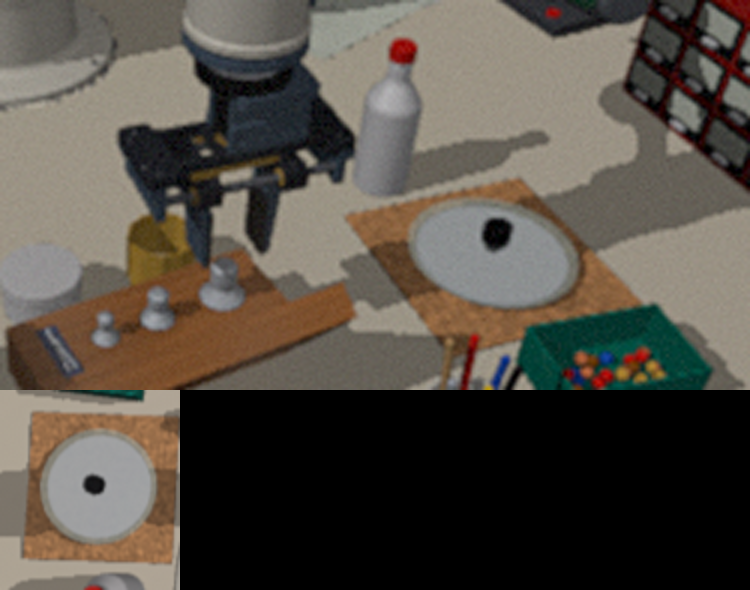

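The lid lies knob up in the middle of the mat, and the fingers stand over the 500 g weight at (222,270) in the crop. I descend and grip.

```bash
python3 -m pendant '[[[0,0.04,0.4],0,50],[[0,0,0.4],0,50],[[0,0,0.3],0,50],[[0,0,0.15],0,50],[[0,0,0.1],0,50],[[0,0,0],0,40],[[0,0,0],0,36],[[0,0,0],0,32]]';python3 -m pendant '[[[0,0,0],0,30],[[0,0,0],0,28],[[0,0,0],0,26],[[0,0,0],0,22],[[0,0,0],0,10],[[0,0,0],0,0],[[0,0,0],0,0],[[0,0,0],0,0]]'
```

```text
clock: 19.45
tcp_pos: [555.0, 55.4, 62.1]
orientation: [0.0, 1.0, 0.0, 0.0]
ft_force: [-0.6, -0.0, 0.7]
grip_width: 0.322
grasp_force: 0.0
clock: 20.45
tcp_pos: [555.0, 55.3, 61.9]
orientation: [0.0, 1.0, 0.0, 0.0]
ft_force: [0.2, -2.0, 3.6]
grip_width: 0.254
grasp_force: 30.0
```

```bash
python3 -m pendant '[[[0,0,-0.05],0,0],[[0,0,-0.1],0,0],[[0,0,-0.2],0,0],[[0,0,-0.3],0,0],[[0,0,-0.3],0,0],[[0,0,-0.3],0,0],[[0,0,-0.3],0,0],[[0,0,-0.4],0,0]]';python3 -m pendant '[[[0,0,-0.6],0,0],[[0,0,-0.8],0,0],[[0,0,-1],0,0],[[0,0,-1],0,0],[[0,0,-0.7],0,0],[[0,0,-0.4],0,0],[[0,0.2,-0.2],0,0],[[0,0.6,0],0,0]]'
```

```text
clock: 21.45
tcp_pos: [554.7, 55.4, 121.0]
orientation: [-0.0, 1.0, 0.0, -0.0]
ft_force: [0.1, 0.0, -4.4]
grip_width: 0.253
grasp_force: 30.0
clock: 22.45
tcp_pos: [554.7, 30.9, 261.1]
orientation: [-0.0, 1.0, 0.001, -0.0]
ft_force: [0.5, 0.2, -5.5]
grip_width: 0.256
grasp_force: 30.0
```

```bash
python3 -m pendant '[[[0.1,0.9,0],0,0],[[0.1,1,0],0,0],[[0.1,1,0],0,0],[[0.1,1,0],0,0],[[0.1,1,0],0,0],[[0.1,1,0],0,0],[[0.1,1,0],0,0],[[0.1,1,0],0,0]]';python3 -m pendant '[[[0.2,1,0],0,0],[[0.2,1,0],0,0],[[0.2,1,0],0,0],[[0.08,0.8,0],0,0],[[0,0.4,0],0,0],[[0,0.2,0],0,0],[[0,0,0],0,0],[[0,0,0],0,0]]'
python3 -c "
from m import *
T=cv2.imread('pics/t4_raw.png');
cv2.imwrite('pics/c5.png',cv2.resize(T[125:245,330:440],(733,800//1*0+600),interpolation=2))
S=cv2.imread('pics/s3_raw.png')
for z in (94,182):print(z,proj('top',[599.5,-341.5,z]),439.8*76/(1245-z),439.8*55/(1245-z))
g=cv2.medianBlur(cv2.cvtColor(T,cv2.COLOR_BGR2GRAY),3)[125:245,330:440]
for a,b in((17,26),(26,36)):
  c=cv2.HoughCircles(g,cv2.HOUGH_GRADIENT_ALT,1,5,param1=80,param2=0.6,minRadius=a,maxRadius=b)
  print(None if c is None else (c[0]+[330,125,0]))
"
```

```text
clock: 23.45
tcp_pos: [578.0, -207.8, 260.2]
orientation: [-0.0, 1.0, -0.0, -0.001]
ft_force: [0.8, 0.2, -5.6]
grip_width: 0.255
grasp_force: 30.0
clock: 24.45
tcp_pos: [599.4, -336.8, 261.5]
orientation: [-0.0, 1.0, 0.0, 0.0]
ft_force: [-0.1, 0.2, -4.9]
grip_width: 0.251
grasp_force: 30.0
94 [383.3 170. ] 29.039791485664644 21.015638575152042
182 [394.3 164.9] 31.44383819379116 22.75540921919097
[[390.         172.          23.90253067]
 [377.         174.          21.58999252]]
[[394.         165.          31.45349503]
 [383.         172.          30.93837929]]
```

View pics/c5.png

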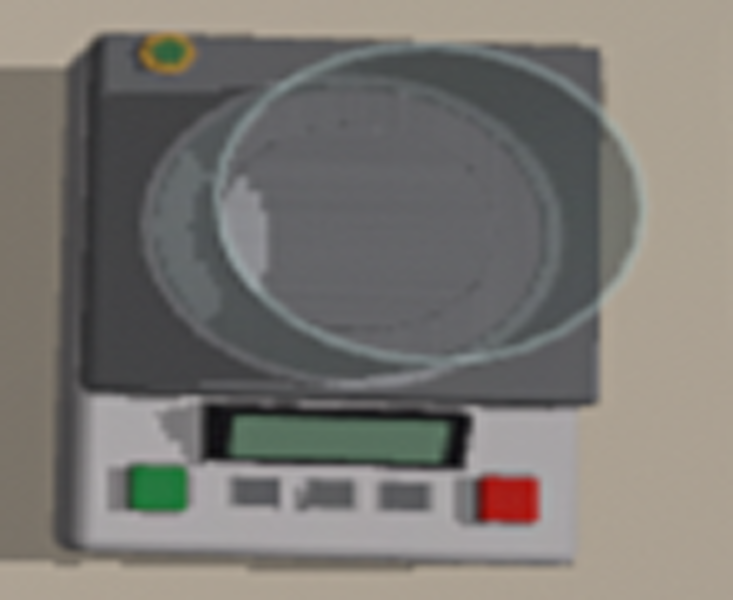

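The rim circle sits at (394,165) with radius 31.5 px, which matches the predicted shield axis. I lower the weight.

```bash
python3 -m pendant '[[[0,0.15,0],0,0],[[0,0,0.3],0,0],[[0,0,0.6],0,0],[[0,0,0.7],0,0],[[0,0,0.7],0,0],[[0,0,0.6],0,0],[[0,0,0.4],0,0],[[0,0,0.2],0,0]]';python3 -m pendant '[[[0,0,0.15],0,0],[[0,0,0.1],0,0],[[0,0,0.05],0,0],[[0,0,0.03],0,0],[[0,0,0.02],0,0],[[0,0,0],0,0],[[0,0,0],0,0],[[0,0,0],0,0]]'
```

```text
clock: 25.45
tcp_pos: [599.3, -342.0, 155.6]
orientation: [-0.0, 1.0, 0.0, -0.0]
ft_force: [1.4, 1.2, -4.1]
grip_width: 0.251
grasp_force: 30.0
clock: 26.45
tcp_pos: [599.4, -342.1, 145.8]
orientation: [-0.0, 1.0, 0.0, 0.0]
ft_force: [-0.2, 0.7, -4.8]
grip_width: 0.253
grasp_force: 30.0
```

```bash
python3 -m pendant '[[[0,0,0.04],0,0],[[0,0,0.03],0,0],[[0,0,0.03],0,0],[[0,0,0.02],0,0],[[0,0,0.02],0,0],[[0,0,0.01],0,0],[[0,0,0],0,0],[[0,0,0],0,0]]'
```

```text
clock: 27.45
tcp_pos: [599.4, -342.2, 141.4]
orientation: [0.0, 1.0, 0.0, 0.0]
ft_force: [0.3, -0.2, -4.8]
grip_width: 0.253
grasp_force: 30.0
```

```bash
python3 -m pendant '[[[0,0,0.01],0,0],[[0,0,0.01],0,0],[[0,0,0.01],0,0],[[0,0,0],0,0],[[0,0,0],0,0],[[0,0,0],0,0],[[0,0,0],0,0],[[0,0,0],0,0]]'
```

```text
clock: 28.45
tcp_pos: [599.4, -342.2, 140.5]
orientation: [0.0, 1.0, 0.0, 0.0]
ft_force: [-0.6, -1.2, 0.8]
grip_width: 0.252
grasp_force: 30.0
```

The pan now carries the weight. I release, rise, and head back to the lid.

```bash
python3 -m pendant '[[[0,0,0],0,30],[[0,0,0],0,36],[[0,0,0],0,45],[[0,0,0],0,50],[[0,0,-0.2],0,50],[[0,0,-0.5],0,50],[[0,0,-0.8],0,50],[[0,0,-1],0,50]]';python3 -m pendant '[[[0,0,-0.8],0,60],[[0,-0.4,-0.5],0,60],[[0,-0.8,0],0,60],[[-0.1,-1,0],0,60],[[-0.1,-1,0],0,60],[[-0.1,-1,0],0,60],[[-0.1,-1,0],0,60],[[-0.1,-1,0],0,60]]';python3 -c "
from m import *
snap('top','t6');S=snap('scene','s6');cv2.imwrite('pics/c6.png',cv2.resize(S[140:340,40:240,::-1],(600,600),interpolation=2))"
```

```text
clock: 29.45
tcp_pos: [599.3, -342.1, 217.0]
orientation: [0.0, 1.0, 0.0, 0.0]
ft_force: [1.2, 0.4, -0.1]
grip_width: 0.5
grasp_force: 0.0
clock: 30.45
tcp_pos: [583.2, -153.3, 253.4]
orientation: [-0.0, 1.0, 0.001, -0.001]
ft_force: [0.5, -0.1, -0.6]
grip_width: 0.602
grasp_force: 0.0
```

View pics/c6.png

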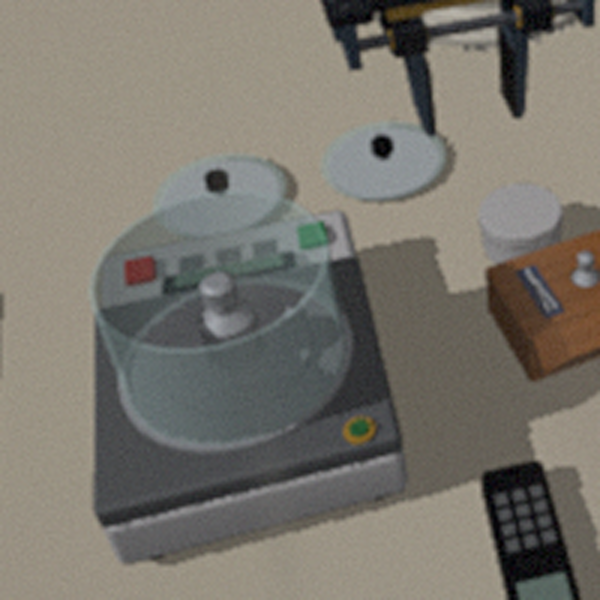

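The weight stands upright on the pan, at (222,300) in the crop. I go back to the lid.

```bash
python3 -m pendant '[[[-0.1,-1,0],0,60],[[-0.1,-1,0],0,60],[[-0.1,-1,0],0,60],[[-0.1,-1,0],0,60],[[-0.1,-1,0],0,60],[[-0.1,-1,0],0,60],[[-0.1,-1,0],0,60],[[-0.1,-1,0],0,60]]';python3 -m pendant '[[[-0.1,-1,0],0,60],[[-0.1,-1,0],0,60],[[-0.1,-1,0],0,60],[[-0.08,-1,0],0,60],[[0,-1,0.3],0,60],[[0,-1,0.6],0,60],[[0,-1,0.9],0,60],[[0,-0.9,1],0,60]]';python3 -m pendant '[[[0,-0.8,1],0,60],[[0,0,1],0,60],[[0,0,1],0,60],[[0,0,0.5],0,60],[[0,0,0],0,60],[[0,0,0],0,60],[[0,0,0],0,60],[[0,0,0],0,60]]'
```

```text
clock: 31.55
tcp_pos: [559.2, 85.3, 253.7]
orientation: [0.0, 1.0, 0.0, -0.001]
ft_force: [0.4, -0.6, 0.1]
grip_width: 0.6
grasp_force: 0.0
clock: 32.55
tcp_pos: [547.8, 322.1, 169.1]
orientation: [0.0, 1.0, 0.0, -0.0]
ft_force: [0.4, -0.1, -0.3]
grip_width: 0.598
grasp_force: 0.0
clock: 33.55
tcp_pos: [549.1, 345.0, 66.1]
orientation: [-0.0, 1.0, 0.0, 0.0]
ft_force: [0.5, -0.5, 0.3]
grip_width: 0.599
grasp_force: 0.0
```

```bash
python3 -m pendant '[[[-0.04,-0.11,0.3],0,60],[[0,0,0.5],0,60],[[0,0,0.4],0,60],[[0,0,0.2],0,60],[[0,0,0.07],0,60],[[0,0,0],0,45],[[0,0,0],0,38],[[0,0,0],0,34]]';python3 -m pendant '[[[0,0,0],0,30],[[0,0,0],0,25],[[0,0,0],0,20],[[0,0,0],0,0],[[0,0,0],0,0],[[0,0,0],0,0],[[0,0,-0.05],0,0],[[0,0,-0.1],0,0]]'
```

```text
clock: 34.55
tcp_pos: [547.8, 348.2, 21.6]
orientation: [-0.0, 1.0, 0.0, 0.0]
ft_force: [0.0, 0.4, -0.4]
grip_width: 0.345
grasp_force: 0.0
clock: 35.55
tcp_pos: [547.2, 347.9, 25.5]
orientation: [0.0, 1.0, 0.0, -0.0]
ft_force: [-0.5, -0.4, -2.3]
grip_width: 0.298
grasp_force: 30.0
```

```bash
python3 -m pendant '[[[0,0,-0.4],0,0],[[0,0,-0.7],0,0],[[0,0,-1],0,0],[[0,0,-1],0,0],[[0,0,-1],0,0],[[0,0,-1],0,0],[[0,0.2,-1],0,0],[[0,0.5,-1],0,0]]';python3 -m pendant '[[[0.07,1,-0.5],0,0],[[0.07,1,0],0,0],[[0.07,1,0],0,0],[[0.07,1,0],0,0],[[0.07,1,0],0,0],[[0.07,1,0],0,0],[[0.07,1,0],0,0],[[0.07,1,0],0,0]]';python3 -m pendant '[[[0.07,1,0],0,0],[[0.07,1,0],0,0],[[0.07,1,0],0,0],[[0.07,1,0],0,0],[[0.07,1,0],0,0],[[0.07,1,0],0,0],[[0.07,1,0],0,0],[[0.07,1,0],0,0]]'
```

```text
clock: 36.55
tcp_pos: [547.3, 327.2, 240.6]
orientation: [-0.0, 1.0, 0.001, 0.0]
ft_force: [0.6, 0.5, -2.6]
grip_width: 0.3
grasp_force: 30.0
clock: 37.55
tcp_pos: [564.2, 86.1, 254.6]
orientation: [0.0, 1.0, 0.0, 0.0]
ft_force: [0.7, -0.8, -3.1]
grip_width: 0.295
grasp_force: 30.0
clock: 38.55
tcp_pos: [581.1, -153.8, 254.6]
orientation: [0.0, 1.0, 0.0, 0.0]
ft_force: [0.1, 0.8, -2.4]
grip_width: 0.3
grasp_force: 30.0
```

```bash
python3 -m pendant '[[[0.1,1,0],0,0],[[0.1,1,0],0,0],[[0.1,1,0],0,0],[[0.1,1,0],0,0],[[0.1,0.9,0],0,0],[[0.1,0.7,0],0,0],[[0.03,0.4,0],0,0],[[0,0.2,0],0,0]]';python3 -m pendant '[[[0,0,0.2],0,0],[[0,0,0.4],0,0],[[0,0,0.4],0,0],[[0,0,0.3],0,0],[[0,0,0.2],0,0],[[0,0,0],0,0],[[0,0,0],0,0],[[0,0,0],0,0]]';python3 -c "
from m import *
S=snap('scene','s7');T=snap('top','t7');s=env.get_state();print(s['tcp_pos'])
cv2.imwrite('pics/c7.png',cv2.resize(S[170:290,50:210,::-1],(800,600),interpolation=2))"
```

```text
clock: 39.55
tcp_pos: [600.3, -339.0, 253.9]
orientation: [-0.0, 1.0, 0.0, -0.0]
ft_force: [0.1, 0.8, -3.0]
grip_width: 0.298
grasp_force: 30.0
clock: 40.55
tcp_pos: [600.5, -338.9, 209.3]
orientation: [0.0, 1.0, 0.0, 0.0]
ft_force: [0.3, -0.2, -3.0]
grip_width: 0.296
grasp_force: 30.0
[ 600.35520862 -338.94079214  209.11779579]
```

View pics/c7.png

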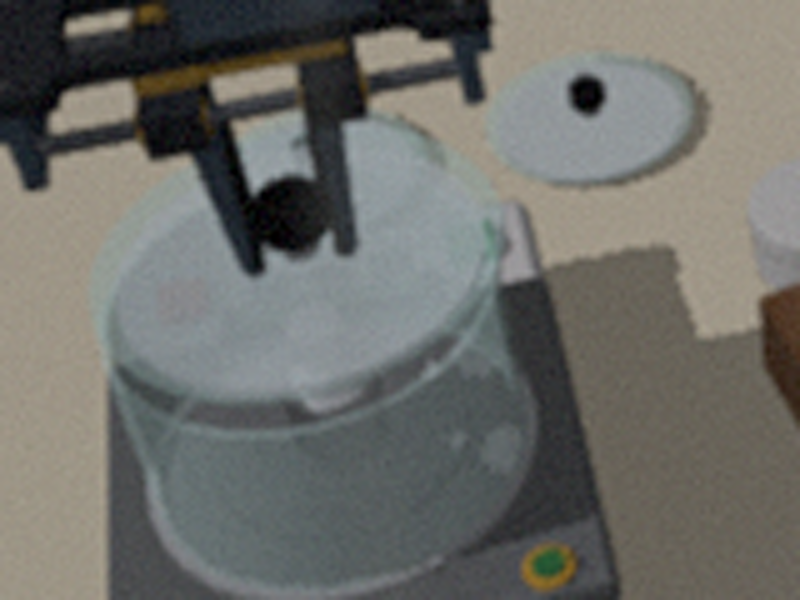

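The lid is level over the rim. I correct y by 3 mm and lower it.

```bash
python3 -m pendant '[[[0,0.11,0],0,0],[[0,0,0],0,0],[[0,0,0.15],0,0],[[0,0,0.1],0,0],[[0,0,0.08],0,0],[[0,0,0.05],0,0],[[0,0,0],0,0],[[0,0,0],0,0]]';python3 -m pendant '[[[0,0,0.05],0,0],[[0,0,0.03],0,0],[[0,0,0.03],0,0],[[0,0,0.02],0,0],[[0,0,0],0,0],[[0,0,0],0,0],[[0,0,0],0,0],[[0,0,0],0,0]]'
```

```text
clock: 41.65
tcp_pos: [600.3, -342.1, 197.5]
orientation: [0.0, 1.0, 0.0, 0.0]
ft_force: [-0.1, 0.5, -2.5]
grip_width: 0.297
grasp_force: 30.0
clock: 42.65
tcp_pos: [600.3, -342.1, 193.5]
orientation: [-0.0, 1.0, 0.0, -0.0]
ft_force: [0.0, 0.6, -2.7]
grip_width: 0.299
grasp_force: 30.0
```

No contact, so the lip has entered the shield. I seat it slowly.

```bash
python3 -m pendant '[[[0,0,0.02],0,0],[[0,0,0.02],0,0],[[0,0,0.01],0,0],[[0,0,0.01],0,0],[[0,0,0],0,0],[[0,0,0],0,0],[[0,0,0],0,0],[[0,0,0],0,0]]'
```

```text
clock: 43.65
tcp_pos: [600.3, -342.1, 191.7]
orientation: [-0.0, 1.0, 0.0, 0.0]
ft_force: [-0.6, 1.1, -2.7]
grip_width: 0.299
grasp_force: 30.0
```

```bash
python3 -m pendant '[[[0,0,0.01],0,0],[[0,0,0.01],0,0],[[0,0,0],0,0],[[0,0,0],0,0],[[0,0,0],0,0],[[0,0,0],0,0],[[0,0,0],0,0],[[0,0,0],0,0]]'
```

```text
clock: 44.65
tcp_pos: [600.3, -342.1, 191.5]
orientation: [0.0, 1.0, 0.0, 0.0]
ft_force: [-3.4, 1.2, 4.9]
grip_width: 0.297
grasp_force: 30.0
```

Seated at z 191.5, the original height. I release and withdraw.

```bash
python3 -m pendant '[[[0,0,0],0,34],[[0,0,0],0,40],[[0,0,0],0,50],[[0,0,0],0,60],[[0,0,0],0,60],[[0,0,-0.3],0,60],[[0,0,-0.7],0,60],[[0,0,-1],0,60]]';python3 -m pendant '[[[0,-0.5,-0.6],0,60],[[0,-1,0],0,60],[[0,-1,0],0,60],[[0,-1,0],0,60],[[0,-1,0],0,60],[[0,-1,0],0,60],[[0,0,0],0,60],[[0,0,0],0,60]]';python3 -c "
from m import *
S=snap('scene','s8');T=snap('top','t8')
k=blob(T,(T.max(2)<60).astype(np.uint8),(580,225,615,265));ks=blob(S,(S.max(2)<60).astype(np.uint8),(145,310,178,345));print(k[0],ks[0],tri(k[0],ks[0]))"
```

```text
clock: 45.65
tcp_pos: [600.0, -342.0, 251.8]
orientation: [-0.0, 1.0, 0.0, -0.0]
ft_force: [1.1, -0.0, -0.2]
grip_width: 0.599
grasp_force: 0.0
clock: 46.65
tcp_pos: [600.2, -177.0, 269.3]
orientation: [0.0, 1.0, 0.0, 0.0]
ft_force: [1.3, -0.5, 0.1]
grip_width: 0.602
grasp_force: 0.0
[397.24657534 165.83561644] [107.77439024 219.1097561 ] [ 594.5 -343.3  200.2]
```

View pics/s8.png

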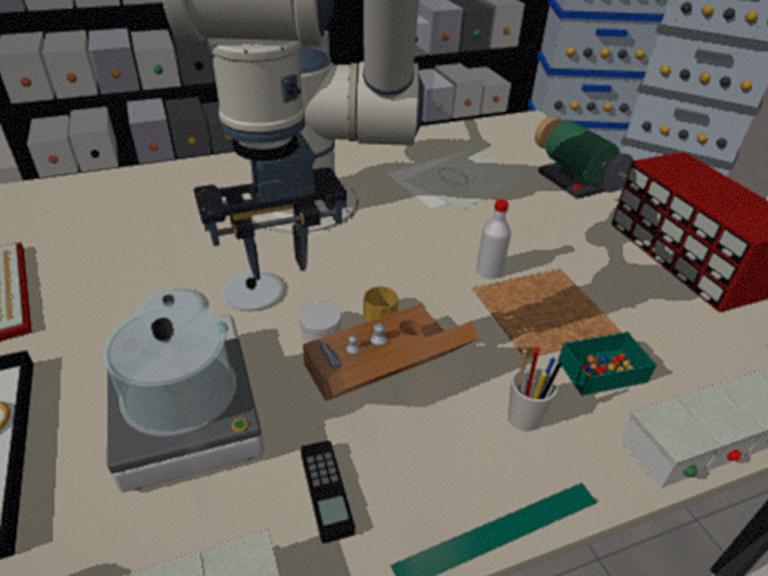

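The lid sits home, with its knob at (162,329) as at the start. The 500 g pocket is empty and everything else is unchanged. The top-view knob point is partly hidden by the arm, so I don't use it. I hand in the job.

```bash
python3 -c "
from station import env
print(env.close_job())"
```

```text
the job is handed in; nothing more can be done
None
```

I carried out the whole job in the order asked and handed it in at about 47 s: the key was pressed and sprang back, the 500 g weight stands on the pan, and the lid is home on the shield; the key press was firm at 40.6 N on the wrist, and no verdict came back.

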